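Rock the pendulum gauge on the stud to the set angle and hold it

TASK

The tab on the pendulum gauge's dial is set to the lean wanted for this stud. Pick the gauge up by its handle, set it upright with its notched foot astride the ball head of the stud, then rock it sideways on the ball, pressing only gently, until the swinging pointer settles on the tab. Keep holding it there, foot resting on the ball: the program finishes while the gauge is still held, and the models and the bottle nearby stay where they are.

Things in the scene. Friction and masses are not known exactly. Their poses are not given: they have to be found in the camera images.
- gauge: Loose pendulum angle gauge (sizes in mm), 0.28 kg, 182 high, upright, dial about to the robot. Origin: centre of underside; z up, -x out of the dial, y across it. Foot 44 (x) x 70 (y) x 34 high with a 90 degree V notch below, along x, 44 wide at the mouth, apex 22 up; white plate 8 x 88 wide, height 33 to 125; handle 30 (x) x 22 (y), height 126 to 182. Pointer, tab: front pivot 112 up.
- gauge_grip (a point): Centre of the gauge's handle, 156 above the gauge's underside on its z axis; axes as the gauge's. Good grip: from above, fingers closing along gauge y on the 22 mm width.
- gauge_seat (a point): Point on the gauge's z axis 6.4 above the underside (149.6 below gauge_grip): the centre of the ball head comes here when the ball touches both flanks of the V notch. The seated gauge rocks about this point.
- stud_block: Fixed block with a stud: white plaster block 92 x 80 x about 30 with an uneven top, on the worktop, and a leaning steel post (12 thick) that ends in a steel ball. Origin: centre of its underside.
- stud_head (a point): Centre of the stud's ball head: ball of 22 diameter, centre 68 above the worktop, top at 79. It is fixed.
- pointer (a joint): Angle of the swinging pointer relative to the dial, rad, 0 when it lies along the gauge's z axis (gauge upright), positive when its lower end is toward gauge +y. It hangs by gravity, lightly damped, and settles 1 to 2 s after a move. Turning the gauge about its own +x by a (right-handed: handle toward gauge -y) makes it settle at -a.
- tab (a joint): Angle of the brass tab on the dial, same pivot, zero and sign as the pointer; between 0.2 and 0.45 rad. The tab stays where it is set.
- pointer_tip (a point): Lower end of the dark pointer, 62 from the pivot.
- tab_mark (a point): Middle of the inner edge of the brass tab (10 wide, 12 long radially, with a small screw), 62 from the pivot.
- stone_model: Bystander: loose yellow and white dental model pair, 56 x 66 x 49. Origin: centre of its underside.
- plaster_model: Bystander: loose white plaster model pair, 56 x 65 x 50. Origin: centre of its underside.
- amber_bottle: Bystander: loose small amber bottle with white cap, 27 diameter, 53 high. Origin: centre of its underside.
There are look-alikes about, which are no part of the job. What is shaped like the stud_block but red is not meant.

How it is judged:
On the way, in this order (a step that is already met when the one before it is completed fails the run):
1. the gauge is gripped and lifted off the worktop (height (world z) of gauge above 0.03 m and contact force between the fingers and gauge above 2 N), for 0.2 s.
2. the gauge sits upright (within 0.1 rad), still held, with its notch on the ball head (distance between gauge_seat and stud_head below 0.006 m and contact force between gauge and stud_block above 0.3 N and contact force between the fingers and gauge above 2 N and angle between gauge's own z axis and vertical below 0.1 rad), for 0.2 s.
3. rocked on the ball until the pointer has settled on the tab, for one second (distance between gauge_seat and stud_head below 0.006 m and contact force between gauge and stud_block above 0.3 N and contact force between the fingers and gauge above 2 N and distance between pointer_tip and tab_mark below 0.005 m and velocity of joint pointer between -0.15 and 0.15 rad/s and linear speed of gauge below 0.02 m/s), for 1 s.
At the end, for the whole second after the job is handed in: The gauge is held in the fingers with its notch resting on the ball head (seat point within 6 mm of the ball's centre, contact force above 0.3 N), still, and the pointer hangs at rest with its tip within 5 mm of the middle of the tab (within the tab's width), pointer slower than 0.15 rad/s (all of step 3); the arm keeps its last pose, push and grip.
It fails at once if the gauge presses on the stud with more than 25 N (contact force between gauge and stud_block above 25 N).
It fails at once if stone model is pushed more than 20 mm (distance of stone_model from where it was at the start of the episode above 0.02 m).
It fails at once if plaster model is pushed more than 20 mm (distance of plaster_model from where it was at the start of the episode above 0.02 m).
It fails at once if amber bottle is pushed more than 20 mm (distance of amber_bottle from where it was at the start of the episode above 0.02 m).
It also fails if it takes over 51 s, if anything falls off the work surface, if the arm or the gripper's body presses on something with over 40 N, if the wrist force passes 120 N, or if a joint passes its speed limit or range.

ROBOT

A 7-joint arm with a two-finger parallel gripper is mounted at the origin on a cart in front of the work surface, level with it; the furniture and walls round the work are solid. World frame = base frame: x ahead of the robot, y to its left, z up, the work surface at z = 0. Lengths are in m, angles in rad, forces in N, time in s.
With the tool pointing down it reaches from about 0.4 to 0.85 m from the base axis. Payload 4.5 kg.
Tool frame: the origin (TCP) lies midway between the tips of the shut fingers; the grasp point (between the pads) lies 19 mm behind it; z points along the fingers, y is the line along which they close (so a half turn about z gives the same grasp; the last joint's range is limited). The gripper opens to 85 mm and grips with 20 to 120 N. Pads are 22 mm wide; open, the fingers measure 114 mm over their backs; the gripper's body (76 mm by 85 mm) begins 54 mm behind the grasp point. The pads swing forward as they close: fully open they stand 13 mm farther back than shut.
Start: joints at [-1.243, 0.689, -0.195, 1.565, 0.157, 0.902, -0.215], TCP at [0.181, 0.598, 0.231] pointing down, gripper open.
Joint ranges: [-3.01, 3.01], [-0.46, 2.08], [-1.47, 1.51], [0.13, 2.56], [-1, 4.14], [0.04, 2.09], [-2.66, 2.66]. Speed limits (rad/s): [2.57, 2.57, 3.14, 3.14, 3.14, 3.14, 3.14].

INTERFACE

Orientations are given as a unit quaternion [w, x, y, z].
In Python, from workcell import manip gives the robot as it stands. Calls block until the motion is done:
- manip.move_ptp(position, orientation): joint-space move of the TCP to a pose.
- manip.servo_line(position, feed=0.15, ori=None): straight line of the TCP; ori=None keeps the orientation; feed is the mean speed in m/s.
- manip.goto_joints(angles): joint-space move.
- manip.ungrasp() and manip.clamp(squeeze=None): open the fingers fully, or close them until they stop; squeeze is the grip in N (None keeps the last).
- manip.pause(seconds).
- manip.ik(position, orientation): joint angles nearest the present ones, or None.
- manip.state(): the state.
- manip.grab_frame(name): name is "side" or "top" or "wrist"; returns the picture (400x640x3 uint8, red, green, blue); there is no depth.
- manip.calibration(name): a dict with "fx", "fy", "cx", "cy" (pixels), "T" (4x4, takes a point from camera to world coordinates). Camera axes: x right, y down, z forward; pixel columns grow to the right and rows downward; lengths in m; the calibration is good to about 2 mm. A picture is of the moment at which its call begins: read the wrist's pose just before it. calibration takes no time and is no camera call; for the wrist camera it gives the pose at the moment of the call.
A pose or a line that the arm cannot do raises manip.Unreachable and nothing moves.
- manip.close_job(): hands the job in; it is judged then, once.
The state is a dict: "clock": time; "joint_positions": joint angles; "joint_vel": joint speeds; "tau": joint torques, N m; "ee_pos": TCP position; "eef_rot": TCP orientation; "ft_force": force on the tool from outside, world axes, zero at the start; "moment": the same for the moment, N m; "width": finger opening in m; "grasp_force": force on a finger pad.
Only numpy, scipy, OpenCV 4.12 (cv2) and the standard library are available. Lean on these libraries where they do the work, as an engineer would, in place of code of your own. Each camera call takes 0.05 s, during which the arm holds its last target. There are 200 camera calls.

## Working session

There is one attempt and no reset: what is moved stays moved. The work goes in short steps, each a Python script; the robot and the scene stay as the last script left them, time stands still between calls to the robot, and variables do not carry over. Pictures are saved under pics/ and viewed, at most 10 in all, crops included, and the job is handed in when it is done.

```bash
ls; mkdir -p pics; cat > h.py <<'E'
from workcell import manip
import numpy as np, cv2
from scipy.spatial.transform import Rotation as R
def snap(name,fn,crop=None,k=1):
    im=manip.grab_frame(name)
    out=im if crop is None else im[crop[1]:crop[3],crop[0]:crop[2]]
    out=cv2.resize(out,None,fx=k,fy=k,interpolation=cv2.INTER_CUBIC)
    cv2.imwrite('pics/'+fn,out[:,:,::-1]); return im
def ray(c,u,v):
    T=np.array(c['T']); d=T[:3,:3]@np.array([(u-c['cx'])/c['fx'],(v-c['cy'])/c['fy'],1]); return T[:3,3],d/np.linalg.norm(d)
def atz(c,u,v,z):
    o,d=ray(c,u,v); return o+d*(z-o[2])/d[2]
def tri(rs):
    A=0;b=0
    for o,d in rs:
        P=np.eye(3)-np.outer(d,d);A=A+P;b=b+P@o
    p=np.linalg.solve(A,b); return p,[np.linalg.norm((np.eye(3)-np.outer(d,d))@(p-o)) for o,d in rs]
def proj(c,p):
    T=np.array(c['T']); q=T[:3,:3].T@(np.array(p)-T[:3,3]); return np.array([c['fx']*q[0]/q[2]+c['cx'],c['fy']*q[1]/q[2]+c['cy']])
E
python3 - <<'E'
from h import *
snap('side','s0.png',k=1.25);snap('top','t0.png',k=1.25)
for n in('side','top'):
    c=manip.calibration(n);print(n,c['fx'],np.round(c['T'],3).tolist())
s=manip.state();print(s['clock'],s['eef_rot'],s['ft_force'])
E
```

```text
pics
side 375.2225430267755 [[0.999, -0.032, 0.014, 0.613], [-0.03, -0.593, 0.805, -0.855], [-0.017, -0.805, -0.594, 0.76], [0.0, 0.0, 0.0, 1.0]]
top 486.01349396543947 [[-0.015, -0.991, 0.136, 0.449], [-1.0, 0.012, -0.026, 0.008], [0.024, -0.136, -0.99, 1.456], [0.0, 0.0, 0.0, 1.0]]
0.1 [-8.94269925e-05  1.46321023e-01  9.89236807e-01 -8.30593879e-04] [ 0.34815192 -0.22060171  0.04312636]
```

View pics/s0.png

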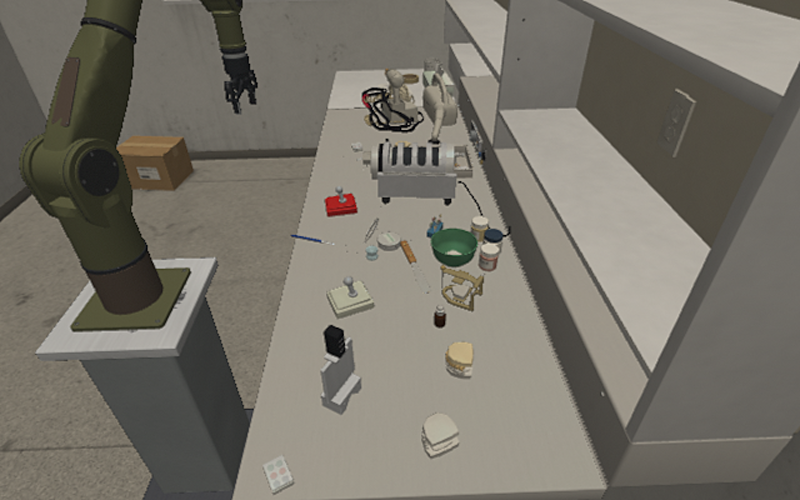

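View pics/t0.png

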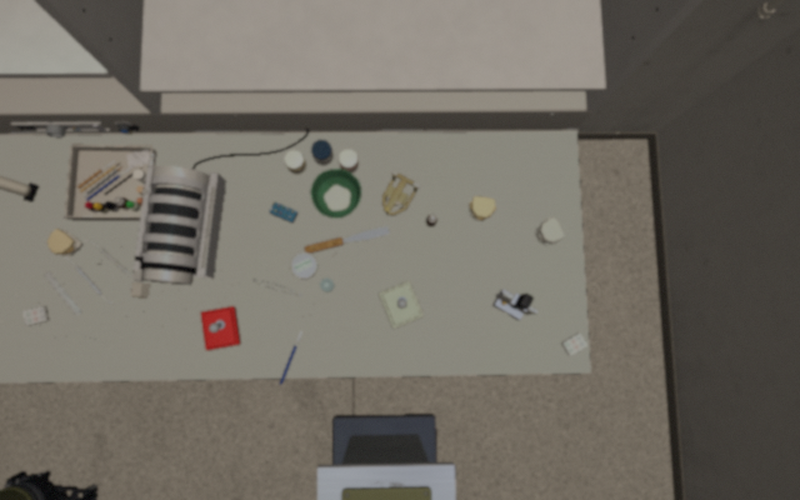

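The side view (800 px scale) shows two stud blocks. The white one has its ball at (349,282) side and (402,303) top. The red one is at (340,203) side and (220,328) top, and the text excludes it. The gauge has a black handle at (334,340) side and (525,300) top.

```bash
python3 - <<'E'
from h import *
s=manip.calibration('side');t=manip.calibration('top')
def T(a,b): 
    p,r=tri([ray(s,a[0]/1.25,a[1]/1.25),ray(t,b[0]/1.25,b[1]/1.25)]);print(np.round(p,4),np.round(r,4))
T((349,281.5),(402,303))
T((333,329),(525,300))
for a in((440,325),(460,372),(438,450)): print('side z0',atz(s,a[0]/1.25,a[1]/1.25,0))
for b in((432,220),(483,207),(551,231)): print('top z.05',atz(t,b[0]/1.25,b[1]/1.25,0.05))
im=manip.grab_frame('side')
a=cv2.resize(im[205:330,240:320],None,fx=4.8,fy=4.8,interpolation=cv2.INTER_CUBIC)
im=manip.grab_frame('top')
b=cv2.resize(im[220:270,295:440],None,fx=400/145,fy=400/145,interpolation=cv2.INTER_CUBIC)
o=np.zeros((600,790,3),np.uint8);o[:,:384]=a[:600];o[:b.shape[0],388:788]=b
cv2.imwrite('pics/c1.png',o[:,:,::-1])
print(np.round(manip.calibration('wrist')['T'],3), manip.calibration('wrist')['fx'])
E
```

```text
[ 0.5199 -0.0446  0.0677] [0.0022 0.0022]
[ 0.5153 -0.2995  0.1821] [0.0007 0.0007]
side z0 [ 7.22580764e-01 -1.23434921e-01 -1.11022302e-16]
side z0 [ 0.74851835 -0.25368466  0.        ]
side z0 [ 0.68743196 -0.41659447  0.        ]
top z.05 [ 0.71268157 -0.11972739  0.05      ]
top z.05 [ 0.74266158 -0.24147824  0.05      ]
top z.05 [ 0.68324006 -0.40066463  0.05      ]
[[ 0.29   0.922  0.256  0.116]
 [ 0.957 -0.279 -0.079  0.617]
 [-0.001  0.268 -0.963  0.373]
 [ 0.     0.     0.     1.   ]] 332.61739984065184
```

View pics/c1.png

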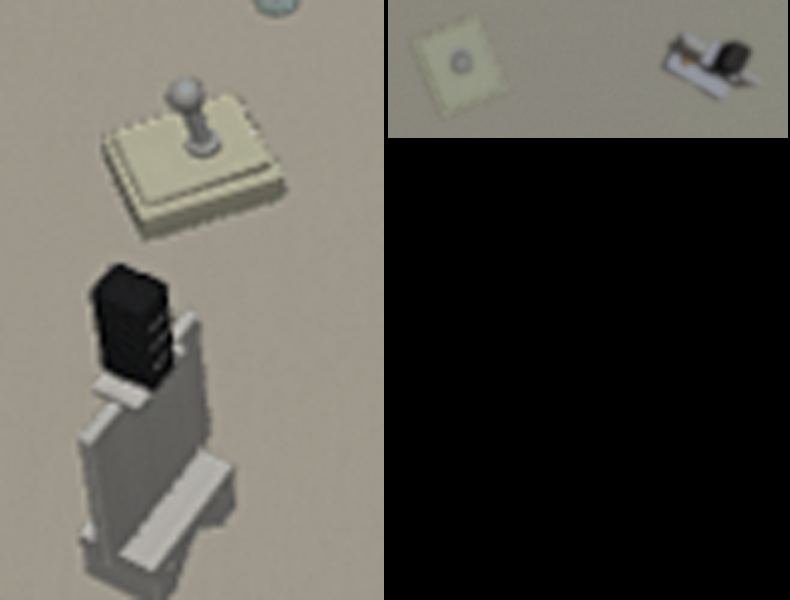

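The crop confirms the white block with a steel ball head, and the upright gauge with black handle and V foot. The dial faces about (-0.8, 0.57), toward the robot. Ball z comes out at 0.068 and handle top at 0.182, both as stated. Next I look at the dial with the wrist camera.

```bash
cat >> h.py <<'E'
def pose():
    s=manip.state(); q=s['eef_rot']; M=np.eye(4); M[:3,:3]=R.from_quat(q,scalar_first=True).as_matrix(); M[:3,3]=s['ee_pos']; return M
def quat(Rm): return R.from_matrix(Rm).as_quat(scalar_first=True)
REL=None
E
python3 - <<'E'
from h import *
rel=np.linalg.inv(pose())@np.array(manip.calibration('wrist')['T']); np.save('rel.npy',rel); print(np.round(rel,3).tolist())
down=np.diag([1.,-1,-1])
q0=np.array(manip.state()['joint_positions'])
tgt=np.array([0.515,-0.30,0.10])
best=[]
for d in (.26,.30,.34):
  for el in np.radians([20,30,40,50]):
    for az in np.radians([115,130,145,160,175]):
      dirv=np.array([np.cos(az)*np.cos(el),np.sin(az)*np.cos(el),np.sin(el)])
      C=tgt+d*dirv; z=-dirv
      x0=np.cross(z,[0,0,1]);x0/=np.linalg.norm(x0);y0=np.cross(z,x0)
      for r in np.radians(range(0,360,45)):
        x=np.cos(r)*x0+np.sin(r)*y0;y=np.cross(z,x)
        M=np.eye(4);M[:3,:3]=np.c_[x,y,z];M[:3,3]=C
        P=M@np.linalg.inv(rel)
        if P[2,3]<.1: continue
        q=manip.ik(P[:3,3],quat(P[:3,:3]))
        if q is not None: best.append((el,abs(az-np.radians(145)),d,np.degrees(r),P[:3,3].round(3).tolist(),np.round(q,2).tolist()))
best.sort(key=lambda b:b[0]+b[1])
print(len(best))
for b in best[:14]:print(np.round(b[:4],2),b[4],b[5])
E
```

```text
[[0.0, -0.963, -0.268, 0.068], [1.0, 0.0, 0.0, -0.0], [0.0, -0.268, 0.963, -0.142], [0.0, 0.0, 0.0, 1.0]]
186
[ 0.35  0.26  0.26 45.  ] [0.462, -0.207, 0.117] [-0.47, 1.48, 0.09, 2.49, 1.78, 1.44, -0.01]
[ 0.35  0.26  0.26 90.  ] [0.473, -0.207, 0.136] [-0.49, 1.25, 0.22, 2.46, 1.88, 1.11, -0.54]
[  0.35   0.26   0.26 135.  ] [0.471, -0.217, 0.154] [-0.37, 1.06, 0.23, 2.55, 2.14, 1.04, -1.28]
[ 0.35  0.26  0.3  45.  ] [0.438, -0.179, 0.131] [-0.54, 1.47, 0.02, 2.55, 1.68, 1.44, -0.06]
[ 0.35  0.26  0.3  90.  ] [0.449, -0.178, 0.149] [-0.56, 1.23, 0.17, 2.52, 1.79, 1.11, -0.57]
[ 0.35  0.26  0.34 90.  ] [0.424, -0.15, 0.163] [-0.1, 1.31, -0.84, 2.53, 1.33, 1.97, -0.51]
[  0.7    0.     0.26 135.  ] [0.471, -0.245, 0.182] [0.11, 0.69, -0.03, 2.49, 2.33, 0.74, -0.6]
[  0.7    0.     0.26 180.  ] [0.464, -0.264, 0.188] [0.43, 0.61, -0.15, 2.47, 2.69, 0.57, -1.39]
[  0.7    0.     0.26 225.  ] [0.449, -0.277, 0.182] [1.15, 0.86, -1.04, 2.54, 2.45, 0.9, -1.58]
[  0.7   0.    0.3 135. ] [0.446, -0.228, 0.208] [0.04, 0.61, 0.0, 2.55, 2.3, 0.72, -0.61]
[  0.7   0.    0.3 180. ] [0.439, -0.246, 0.214] [0.4, 0.53, -0.14, 2.53, 2.66, 0.55, -1.39]
[ 0.52  0.26  0.26 45.  ] [0.465, -0.211, 0.135] [-0.37, 1.29, 0.02, 2.56, 1.9, 1.4, 0.16]
[ 0.52  0.26  0.26 90.  ] [0.478, -0.213, 0.152] [-0.4, 1.05, 0.21, 2.46, 1.94, 0.98, -0.3]
[  0.52   0.26   0.26 135.  ] [0.478, -0.225, 0.169] [-0.27, 0.86, 0.23, 2.47, 2.13, 0.79, -0.95]
```

```bash
python3 - <<'E'
from h import *
import pickle
q=manip.state()['eef_rot']; out={}
manip.move_ptp([0.49,0.02,0.26],q)
c=manip.calibration('wrist');out['b1']=(c,manip.grab_frame('wrist'))
manip.move_ptp([0.49,-0.14,0.26],q)
c=manip.calibration('wrist');out['b2']=(c,manip.grab_frame('wrist'))
rel=np.load('rel.npy');tgt=np.array([0.515,-0.30,0.10]);el,az,r,d=np.radians(40),np.radians(145),np.radians(135),.30
dirv=np.array([np.cos(az)*np.cos(el),np.sin(az)*np.cos(el),np.sin(el)]);z=-dirv
x0=np.cross(z,[0,0,1]);x0/=np.linalg.norm(x0);y0=np.cross(z,x0)
x=np.cos(r)*x0+np.sin(r)*y0;M=np.eye(4);M[:3,:3]=np.c_[x,np.cross(z,x),z];M[:3,3]=tgt+d*dirv
P=M@np.linalg.inv(rel)
manip.move_ptp(P[:3,3],quat(P[:3,:3]))
manip.pause(.3)
c=manip.calibration('wrist');out['g']=(c,manip.grab_frame('wrist'))
pickle.dump(out,open('v.pkl','wb'))
for k in('b1','b2'): print(k,proj(out[k][0],[.52,-.0446,.068]))
print(manip.state()['clock'])
o=np.vstack([np.hstack([cv2.resize(out[k][1],(400,250),interpolation=cv2.INTER_AREA) for k in('b1','b2')])])
cv2.imwrite('pics/b.png',o[:,:,::-1]);cv2.imwrite('pics/g.png',out['g'][1][:,:,::-1])
E
```

```text
b1 [267.94084269 218.84916154]
b2 [416.47455677 175.96745323]
5.475
```

View pics/g.png

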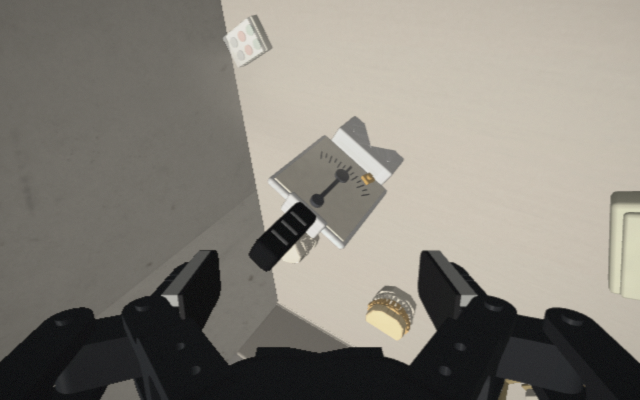

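View pics/b.png

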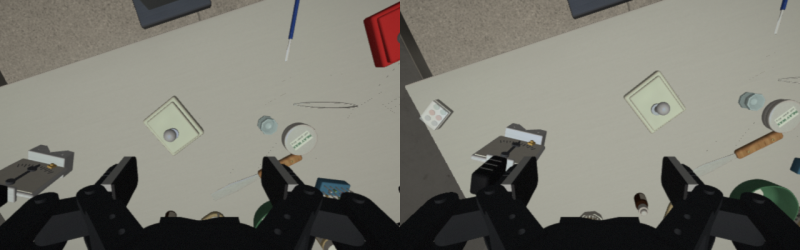

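The wrist view shows the dial with its pivot near (317,201), pointer tip near (342,175) and brass tab near (366,180). The ball is at about (272,214) in view b1 and (416,174) in b2. I enlarge these for exact pixels.

```bash
python3 - <<'E'
from h import *
import pickle
v=pickle.load(open('v.pkl','rb'))
f=lambda k,x,y,w,h,s:cv2.resize(v[k][1][y:y+h,x:x+w],None,fx=s,fy=s,interpolation=cv2.INTER_CUBIC)
o=np.zeros((600,800,3),np.uint8)
o[:480,:480]=f('g',260,105,160,160,3);o[:300,490:790]=f('b1',242,184,60,60,5);o[300:600,490:790]=f('b2',386,144,60,60,5)
cv2.imwrite('pics/z.png',o[:,:,::-1])
E
```

```text
(no output)
```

View pics/z.png

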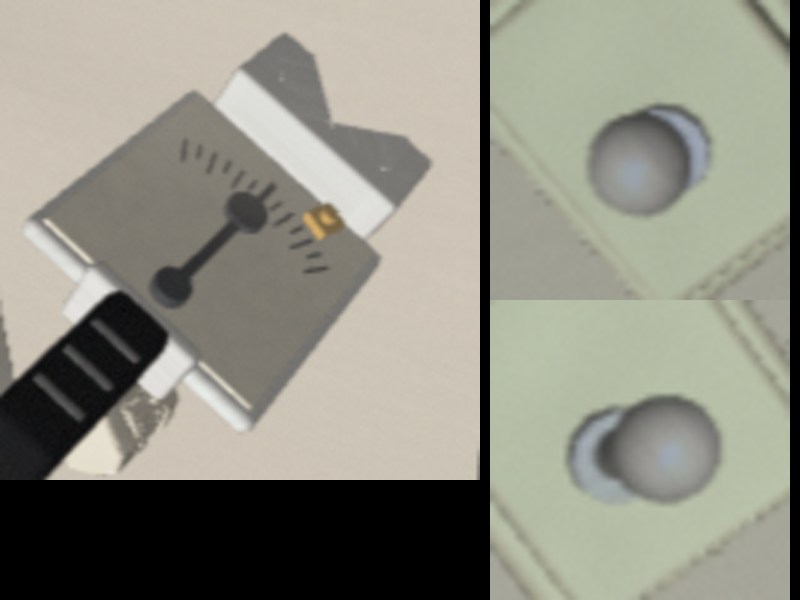

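```bash
cat > fit.py <<'E'
from h import *
import pickle
from scipy.optimize import least_squares
v=pickle.load(open('v.pkl','rb'));g=v['g'][0];s=manip.calibration('side');t=manip.calibration('top')
b,r=tri([ray(v['b1'][0],271.8,216.6),ray(v['b2'][0],421.4,173.8)]);print('ball wrist',b.round(4),np.round(r,4))
b4,r=tri([ray(v['b1'][0],271.8,216.6),ray(v['b2'][0],421.4,173.8),ray(s,349/1.25,281.5/1.25),ray(t,402/1.25,303/1.25)]);print('ball all',b4.round(4),np.round(r,4))
Z=lambda x,y:(260+x/3,105+y/3)
obs=[((-4,44,33),Z(380,258)),((-4,-44,33),Z(193,95)),((-4,-44,125),Z(43,219)),((-4,44,125),Z(252,402)),((-7,0,112),Z(172,287)),
 ((-22,-35,0),Z(285,35)),((-22,35,0),Z(431,162)),((-22,0,22),Z(331,124))]
def G(p):
    c,n=np.cos(p[2]),np.sin(p[2]);return np.array([[c,-n,0],[n,c,0],[0,0,1]]),np.array([p[0],p[1],p[3] if len(p)>3 else 0])
def res(p,full=False):
    A,o=G(p);return np.concatenate([proj(g,A@(np.array(a)/1000)+o)-u for a,u in obs])
for p0 in([.515,-.3,-.6],[.515,-.3,-.6,0]):
    f=least_squares(res,p0,loss='soft_l1');print(f.x.round(4),f.fun.round(1))
    A,o=G(f.x)
    for nm,px in(('tip',Z(268,187)),('bob',Z(246,212)),('tabc',Z(323,222)),('tabin',Z(309,227))):
        C,d=ray(g,*px);C=A.T@(C-o);d=A.T@d;P=C+d*(-.008-C[0])/d[0]
        C2,d2=ray(g,*Z(172,287));C2=A.T@(C2-o);d2=A.T@d2;V=C2+d2*(-.008-C2[0])/d2[0]
        e=P-V;e0=P-[0,0,.112];print(nm,'rel meas pivot',(np.hypot(e[1],e[2])*1e3).round(1),np.arctan2(e[1],-e[2]).round(3),'rel nominal',(np.hypot(*e0[1:])*1e3).round(1),np.arctan2(e0[1],-e0[2]).round(3))
E
python3 fit.py
```

```text
ball wrist [ 0.5187 -0.0396  0.0692] [0.0002 0.0002]
ball all [ 0.5197 -0.0415  0.0658] [0.0011 0.0027 0.0021 0.004 ]
[ 0.5161 -0.2996 -0.5384] [ 1.9 -0.2  0.2 -3.1 -7.   0.4 -0.1  9.6 -2.2  2.3 -0.4 -1.7  1.1  0.2
 -0.1 -0.1]
tip rel meas pivot 58.8 -0.015 rel nominal 61.6 -0.014
bob rel meas pivot 43.3 -0.004 rel nominal 46.1 -0.004
tabc rel meas pivot 67.1 0.305 rel nominal 69.7 0.293
tabin rel meas pivot 60.3 0.3 rel nominal 63.0 0.286
[ 0.5273 -0.3073 -0.5295 -0.0157] [ 0.4 -2.   2.  -1.3 -1.  -0.4  1.1  3.5  0.6 -0.4 -0.4  1.  -1.5  0.1
 -0.9  0.7]
tip rel meas pivot 62.4 -0.015 rel nominal 60.7 -0.016
bob rel meas pivot 46.0 -0.004 rel nominal 44.3 -0.006
tabc rel meas pivot 71.0 0.306 rel nominal 69.3 0.312
tabin rel meas pivot 63.9 0.3 rel nominal 62.2 0.307
```

The fits agree. The tab is at about +0.30 rad and the pointer reads 0. The gauge is at (0.516,-0.300) with yaw -0.535, and the ball at (0.519,-0.040,0.068). Next I grasp and lift the gauge, then carry it over the ball with gauge yaw 0 and the dial toward the robot.

```bash
cat >> h.py <<'E'
def ori(yaw,tilt=0):
    """tool orientation for gauge yaw and rock 'tilt' toward +y_g: tool z=-z_g, y=y_g, x=-x_g"""
    Rg=(R.from_euler('z',yaw)*R.from_euler('x',-tilt)).as_matrix()
    return quat(Rg@np.diag([-1.,1,-1])),Rg
def st():
    s=manip.state();print(round(s['clock'],2),'tcp',np.round(s['ee_pos'],4),'F',np.round(s['ft_force'],2),'M',np.round(s['moment'],2),'w',round(s['width'],4),'g',np.round(s['grasp_force'],1));return s
E
python3 - <<'E'
from h import *
import pickle
q,_=ori(-.535)
p=pose()[:3,3]; manip.servo_line([p[0]-.02,p[1]+.02,.32],feed=.2)
manip.move_ptp([.516,-.2996,.30],q)
manip.servo_line([.516,-.2996,.14],feed=.12);st()
manip.clamp(60);manip.pause(.2);st()
manip.servo_line([.516,-.2996,.20],feed=.1);manip.pause(.3);st()
manip.servo_line([.516,-.2996,.29],feed=.15)
q0,_=ori(0)
manip.move_ptp([.519,-.04,.29],q0)
manip.servo_line([.519,-.04,.235],feed=.1);manip.pause(.5);st()
w=manip.grab_frame('wrist');s=manip.grab_frame('side')
pickle.dump((manip.calibration('wrist'),w,s),open('v2.pkl','wb'))
o=np.zeros((400,800,3),np.uint8);o[:250,:400]=cv2.resize(w,(400,250),interpolation=cv2.INTER_AREA)
o[:400,420:780]=cv2.resize(s[160:260,235:325],None,fx=4,fy=4,interpolation=cv2.INTER_CUBIC)
cv2.imwrite('pics/h.png',o[:,:,::-1])
E
```

```text
9.27 tcp [ 0.5165 -0.2998  0.1407] F [-0.74  0.11 -0.68] M [-0.02 -0.01 -0.01] w 0.0856 g 0.0
10.07 tcp [ 0.5162 -0.2998  0.1402] F [-0.61 -1.83  2.73] M [-0.12  0.07  0.03] w 0.0211 g 59.2
11.12 tcp [ 0.5158 -0.2995  0.1995] F [-0.78  0.89 -1.82] M [-0.   -0.02 -0.03] w 0.0212 g 58.6
14.08 tcp [ 0.519  -0.04    0.2351] F [ 0.24 -0.87 -2.43] M [-0.05  0.01  0.02] w 0.0213 g 58.7
```

View pics/h.png

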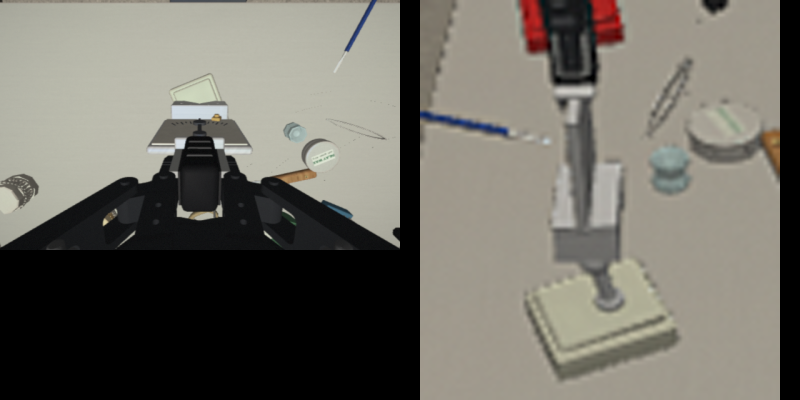

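```bash
python3 - <<'E'
from h import *
s=manip.calibration('side')
for p in([.519,-.075,.0951],[.497,-.075,.0951],[.541,-.075,.0951],[.519,-.040,.068],[.5187,-.0396,.0692]): print(p,proj(s,p).round(2))
# wrist: gauge points in v2
import pickle
c,w,_=pickle.load(open('v2.pkl','rb'));A=np.array([.519,-.04,.0951])
for a in((-4,44,125),(-4,-44,125),(-22,35,34),(-22,-35,34)):print(a,proj(c,A+np.array(a)/1e3).round(1))
o=np.zeros((400,800,3),np.uint8)
o[:400]=cv2.resize(w[140:260,220:460],(800,400),interpolation=cv2.INTER_CUBIC)
cv2.imwrite('pics/w2.png',o[:,:,::-1])
E
```

```text
[0.519, -0.075, 0.0951] [276.8  224.96]
[0.497, -0.075, 0.0951] [268.7  225.23]
[0.541, -0.075, 0.0951] [284.89 224.7 ]
[0.519, -0.04, 0.068] [278.21 224.18]
[0.5187, -0.0396, 0.0692] [278.08 223.77]
(-4, 44, 125) [405.9 237. ]
(-4, -44, 125) [232.5 237. ]
(-22, 35, 34) [365.4 169.2]
(-22, -35, 34) [272.8 169.2]
```

View pics/w2.png

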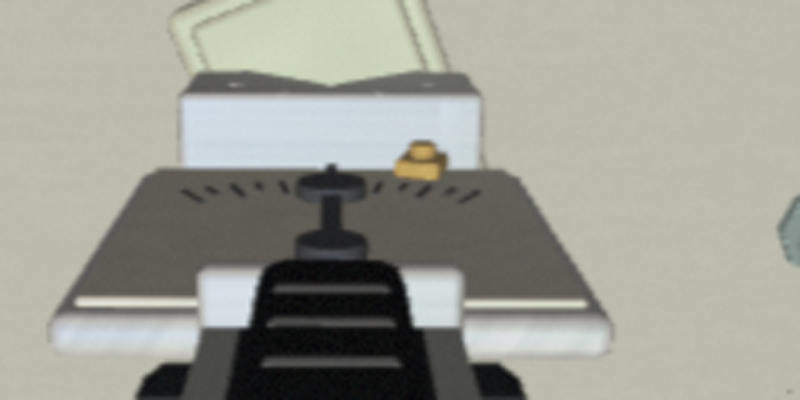

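The wrist crop matches the predicted gauge pose to about 1 px, so the grip is centred. The side view suggests 1–2 mm more in x. Now I lower gently, watching the force.

```bash
python3 - <<'E'
from h import *
x,y=.5203,-.0405
manip.servo_line([x,y,.212],feed=.08);manip.pause(.4)
f0=np.mean([(manip.pause(.03),manip.state()['ft_force'])[1] for _ in range(6)],0);print(f0)
z=.212
while z>.194:
    z-=.001;manip.servo_line([x,y,z],feed=.02);manip.pause(.1)
    d=np.mean([(manip.pause(.02),manip.state()['ft_force'])[1] for _ in range(3)],0)-f0
    print(round(z,4),d.round(2),np.round(manip.state()['ee_pos'],4))
    if d[2]>4: break
manip.pause(.4);st();np.save('f0.npy',f0)
E
```

```text
[-0.07243381  0.21044144 -2.3961186 ]
0.211 [ 0.34 -0.4   0.5 ] [ 0.5203 -0.0405  0.211 ]
0.21 [-0.01 -0.4  -0.5 ] [ 0.5203 -0.0405  0.21  ]
0.209 [-0.22 -0.58 -0.11] [ 0.5203 -0.0405  0.209 ]
0.208 [-0.32  0.04  0.17] [ 0.5203 -0.0405  0.208 ]
0.207 [0.05 0.16 0.03] [ 0.5203 -0.0405  0.207 ]
0.206 [ 0.5  -0.26 -0.21] [ 0.5203 -0.0405  0.206 ]
0.205 [ 0.04 -0.62  0.3 ] [ 0.5203 -0.0405  0.205 ]
0.204 [ 0.26 -0.37 -0.46] [ 0.5203 -0.0405  0.204 ]
0.203 [-0.35 -0.18  0.41] [ 0.5203 -0.0405  0.203 ]
0.202 [ 0.42  0.39 -0.03] [ 0.5204 -0.0403  0.2021]
0.201 [-0.12  1.28  5.45] [ 0.5206 -0.04    0.2013]
20.02 tcp [ 0.5206 -0.0401  0.2012] F [0.19 3.38 5.18] M [0.89 0.12 0.03] w 0.0214 g 59.7
```

Contact came at z≈0.2015 as predicted, with the seat centred. Now I rock about the ball in small steps with force correction.

```bash
cat > rock.py <<'E'
from h import *
f0=np.load('f0.npy');L=.1338
def go(piv,tilt,feed=.03):
    q,Rg=ori(0,tilt);manip.servo_line(piv+L*Rg[:,2],feed=feed,ori=q)
def meas(n=5): return np.mean([(manip.pause(.02),manip.state()['ft_force'])[1] for _ in range(n)],0)-f0
def adj(piv,d):
    return piv+np.array([0,np.clip(1e-4*d[1],-5e-4,5e-4),np.clip(1e-4*(d[2]-4.5),-5e-4,5e-4)])
E
python3 - <<'E'
from rock import *
piv=np.array([.5203,-.0402,.0672])
go(piv,0);manip.pause(.2);d=meas();print('up',d.round(2))
for t in np.linspace(.03,.30,10):
    piv=adj(piv,d);go(piv,t);manip.pause(.08);d=meas();print(round(t,2),d.round(2),piv.round(4))
    if np.linalg.norm(d)>18: print('stop');break
for _ in range(3):
    piv=adj(piv,d);go(piv,t,.01);manip.pause(.2);d=meas();print(d.round(2),piv.round(4))
np.save('piv.npy',piv);manip.pause(1.2);st()
w=manip.grab_frame('wrist');s=manip.grab_frame('side')
o=np.zeros((440,800,3),np.uint8);o[:300,:480]=cv2.resize(w[110:260,210:450],(480,300),interpolation=cv2.INTER_CUBIC)
o[:440,490:790]=cv2.resize(s[150:260,250:325],None,fx=4,fy=4,interpolation=cv2.INTER_CUBIC)
cv2.imwrite('pics/r.png',o[:,:,::-1])
E
```

```text
up [-0.06  1.72  7.77]
0.03 [0.46 2.12 6.09] [ 0.5203 -0.04    0.0675]
0.06 [0.75 1.64 4.25] [ 0.5203 -0.0398  0.0677]
0.09 [0.38 1.75 3.63] [ 0.5203 -0.0397  0.0677]
0.12 [-0.07  1.69  4.6 ] [ 0.5203 -0.0395  0.0676]
0.15 [0.31 0.97 4.54] [ 0.5203 -0.0393  0.0676]
0.18 [-0.    0.04  4.12] [ 0.5203 -0.0392  0.0676]
0.21 [-0.03 -0.24  4.54] [ 0.5203 -0.0392  0.0675]
0.24 [-0.16 -0.29  4.78] [ 0.5203 -0.0392  0.0676]
0.27 [ 0.15 -0.28  4.72] [ 0.5203 -0.0393  0.0676]
0.3 [ 0.26 -0.29  4.58] [ 0.5203 -0.0393  0.0676]
[0.38 0.   5.2 ] [ 0.5203 -0.0393  0.0676]
[ 0.74 -0.69  4.54] [ 0.5203 -0.0393  0.0677]
[ 0.32 -0.7   4.49] [ 0.5203 -0.0394  0.0677]
27.9 tcp [5.203e-01 2.000e-04 1.955e-01] F [0.9  0.46 1.97] M [-0.05 -0.16  0.09] w 0.0213 g 61.0
```

View pics/r.png

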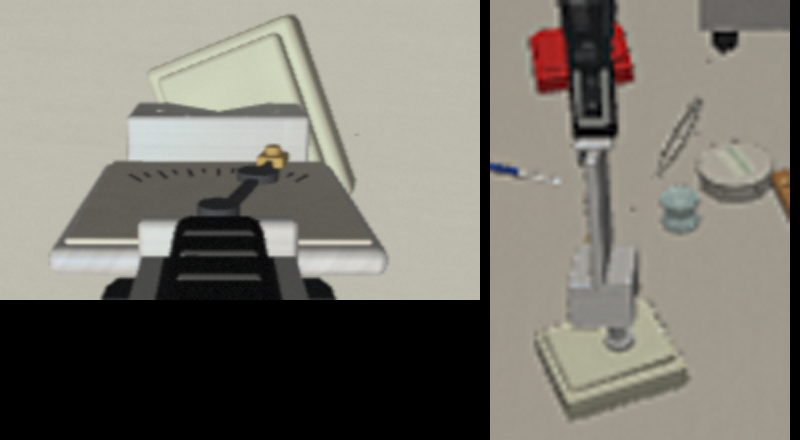

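The pointer line from pivot (218,208) through bob (260,173) extends to the tab's inner edge at about (272,163). The foot sits on the ball with about 4.5 N, everything is at rest, and the bystanders are untouched. Handing in.

```bash
python3 - <<'E'
from rock import *
manip.pause(.5);print(meas().round(2));print(manip.close_job())
E
```

```text
[ 0.72 -0.69  4.19]
the job is handed in; nothing more can be done
None
```

I handed the job in with the gauge held on the white block's ball, rocked 0.30 rad so the pointer sits on the tab, pressing about 4 N; the judge returned no verdict.

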